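Pull a raised cupboard sash shut with a hook pole

ROBOT

A 6-joint arm with a two-finger parallel gripper is mounted at the origin on a cart in front of the work surface, level with it; the furniture and walls round the work are solid. World frame = base frame: x ahead of the robot, y to its left, z up, the work surface at z = 0. Lengths are in m, angles in rad, forces in N, time in s.
With the tool pointing down it reaches from about 0.4 to 0.825 m from the base axis. Payload 7 kg.
Tool frame: the origin (TCP) lies at the very end of the fingers, on their centre line; the grasp point (between the pads) lies 19 mm behind it; z points along the fingers, y is the line along which they close (so a half turn about z gives the same grasp; the last joint's range is limited). The gripper opens to 88 mm and grips with 3 to 60 N. Pads are 19 mm wide; open, the fingers measure 130 mm over their backs; the gripper's body (78 mm by 193 mm) begins 47 mm behind the grasp point.
Start: joints at [1.593, 0.359, 0.012, 0, -1.224, -0.288], TCP at [0.177, 0.651, 0.227] pointing down, gripper open.
Joint ranges: [-3.07, 3.07], [-1.43, 2.12], [-1.02, 1.25], [-3.03, 1.67], [-3.05, -0], [-3.03, 3.03]. Speed limits (rad/s): [2.39, 2.39, 3.01, 3.14, 3.14, 3.14].

INTERFACE

Orientations are given as [roll, pitch, yaw] about the fixed x, y, z axes, in that order (R = Rz(yaw) Ry(pitch) Rx(roll)).
In Python, from station import arm gives the robot as it stands.
- The arm moves only by the tool step_arm, never from a script. Its argument "rows" is a list of rows, each a list of 5 numbers: the shift along the world's x, y, z in m, then the turn about the world's z in rad, then the finger opening in m, from 0 to 0.0876. In form: [[x, y, z, spin, gripper], ...]. A call has 1 to 20 rows; each row is the pose to reach, as a shift and turn from the pose commanded when the call began; what a row does not reach only later rows make up. A row lasts 1/10 s, in which the tool goes at most 50 mm and 8.59 degrees, less where a joint would pass 70% of its speed; a pose out of reach is approached as far as the arm can. A call with a gripper value outside its range is refused whole. The fingers move at their own pace and stop on an object; "newtons" is the grip in N (left out, the last holds). Time passes only in rows, so rows that repeat a pose let the fingers close. It gives the time, the measured TCP pose, the force, the opening and the grip force at its end, in the units of the state.
- arm.get_state(): the state, without advancing time (a new reading comes with each control period).
- arm.grab_frame(name): name is "scene" or "top"; returns a dict with "color" (400x640x3 uint8, blue, green, red), "vfov" (degrees; the focal length in pixels is half the picture's height over the tangent of half this angle, whatever the lens; pixels are square), "cx", "cy" (the principal point, pixels), "rvec" (rotation vector, rad) and "tvec" (3), from world to camera coordinates, as OpenCV has them. Camera axes: x right, y down, z forward; pixel columns grow to the right and rows downward; lengths in m; the calibration is good to about 2 mm. A picture is of the moment at which its call begins. There is no depth.
- arm.job_done(): hands the job in; it is judged then, once.
The state is a dict: "t": time; "q": joint angles; "qd": joint speeds; "joint_efforts": joint torques, N m; "eef_pos": TCP position; "ee_rot": TCP orientation; "force": force on the tool from outside, world axes, zero at the start; "moment": the same for the moment, N m; "width": finger opening in m; "gripper_force": force on a finger pad.
Only numpy, scipy, OpenCV 4.12 (cv2) and the standard library are available. Lean on these libraries where they do the work, as an engineer would, in place of code of your own. Each camera call takes 0.05 s, during which the arm holds its last target. There are 200 camera calls.

TASK

Take the short hook pole from the worktop, put its hook through the ring high on the raised glass sash of the little cupboard, and pull the sash gently all the way down, past its spring catch and firmly home on its stop, so that it is fully shut. Touch cupboard and sash with the pole only, and never pull with more than about 12 N. Then unhook the pole without reopening the sash and lay it down on the worktop the way it lay, clear of everything else.

Things in the scene. Friction and masses are not known exactly. Their poses are not given: they have to be found in the camera images.
- cupboard: Fixed brown wooden cupboard on the worktop, 320 mm wide (y), 176 mm deep (x), 374 mm high; origin under its centre on the worktop, front faces its own -x (towards the robot), z up. The face boards beside the sash lie at x = -88 mm of this frame. Spice jars stand inside, behind the sash.
- ring (a point): Centre of the upright brass ring on the sash's top rail, on the cupboard's middle line. It faces the robot (its axis is the cupboard's x; axes as the cupboard's). Hole 40 mm in diameter, wire 6 mm thick; its plane is 34 mm in front of the sash; an arm carries it at its top, so its lower half is free. Height over the worktop: 310 mm when fully raised, 157 to 183 mm when shut (see sash).
- pole_grip (a point): Grip point of the loose hook pole, in its dark wooden handle (194 mm long, 24 mm wide, 36 mm high, flat sides), half-way up, 19 mm behind the handle's front end. It lies on the worktop on the handle's 24 mm wide side, hook pointing down; x runs along the pole towards the hook, z up. 150 g, centre of mass about 60 mm behind this point.
- pole_hook (a point): The crook of the pole's steel hook (8 mm round bar): the point on the bar's centre line where the tip turns down; 70 mm ahead of pole_grip along x and 8 mm higher. From here the tip points straight down, ending 20 mm below this point. Axes as pole_grip's.
- pole: The whole hook pole, 249 mm long; origin on its underside, 35 mm behind pole_grip and 18 mm below it; axes as pole_grip's.
- sash: Sliding sash (258 x 170 mm, wood and glass), origin mid lower edge, 150 mm below the ring. Slides vertically, stays where left, takes about 3 N to pull down. At 34 to 27 mm above shut a ball catch resists (4 to 6 N in all), it lets go at 7 mm, then comes a rigid stop (5 N/mm). Stop and catch are set at an unknown height (ring at 157 to 183 mm when shut): find it by feel, by force.
- saucer: Bystander: white saucer, 148 mm across, 18 mm high, origin under its centre. Leave it.
- cup: Bystander: porcelain cup, 99 x 125 x 64 mm, origin under its centre. Leave it.
- biscuit: Bystander: round biscuit with dark stripes, 67 mm across, 14 mm high, origin under its centre. Leave it.
- spoon: Bystander: teaspoon, 132 x 26 x 9 mm, origin under its centre. Leave it.
- catch_ball (a joint): Spring ball of the catch, at the side of the sash, in m: 0 sprung out (sash above it, or fully shut below it), 0.0025 while the sash's 20 mm long strike slides past it, falling from 0.0025 to 0 over the last 7 mm before the sash is home on its stop.

How it is judged:
On the way, in this order (a step that is already met when the one before it is completed fails the run):
1. the hook is through the ring, its tip behind the ring's wire, and bears on it, with the sash still up (distance between pole_hook and ring below 0.036 m and x of pole_hook in the frame of ring above 0.003 m and contact force between pole and sash above 0.5 N and z of ring in the frame of cupboard above 0.225 m), for 0.1 s.
2. the sash is pulled past its catch and home on its stop with the hook still in the ring (z of ring in the frame of cupboard below 0.187 m and value of joint catch_ball below 0.001 m and distance between pole_hook and ring below 0.036 m and x of pole_hook in the frame of ring above 0.003 m), for 0.1 s.
At the end, for the whole second after the job is handed in: The sash is shut past its catch (ring below 187 mm, catch ball sprung out to under 1 mm: about 1.7 mm from the stop or less); the pole lies still and released on the worktop on its handle's narrow side, hook down, tilted under 0.15 rad, touching neither cupboard nor sash (z of ring in the frame of cupboard below 0.187 m and value of joint catch_ball below 0.001 m and height (world z) of pole_grip below 0.024 m and height (world z) of pole_hook between 0.015 and 0.034 m and angle between pole's own z axis and vertical below 0.15 rad and linear speed of pole below 0.01 m/s and contact force between pole and cupboard below 0.1 N and contact force between pole and sash below 0.1 N).
It fails at once if the pole loads the sash with more than 12 N (contact force between pole and sash above 12 N).
It fails at once if the robot itself touches the sash or the cupboard (contact force between any of the arm, the fingers and sash above 0.5 N or contact force between any of the arm, the fingers and cupboard above 0.5 N).
It fails at once if a bystander (saucer, cup, biscuit, spoon) is pushed more than 20 mm (distance of any of saucer, cup, biscuit, spoon from where it was at the start of the episode above 0.02 m).
It also fails if it takes over 72 s, if anything falls off the work surface, if the arm or the gripper's body presses on something with over 40 N, if the wrist force passes 120 N, or if a joint passes its speed limit or range.

## Working session

There is one attempt and no reset: what is moved stays moved. The work goes in short steps, Python scripts to look and compute and a tool call to move; the robot and the scene stay as the last step left them, time stands still between calls to the robot, and variables do not carry over. Pictures are saved under pics/ and viewed, at most 10 in all, crops included, and the job is handed in when it is done.

Besides the shell and the picture viewer there is one more tool, called after "Call:" as name([rows], argument=value, ...), one row to a line, values as JSON. step_arm: Moves the arm, as the interface text tells. Its arguments: {"type":"object","properties":{"rows":{"type":"array"},"newtons":{"type":"number"}},"required":["rows"]}

```bash
mkdir -p pics; python3 - <<'E'
from station import arm
import cv2,json,pickle
s=arm.get_state();print({k:s[k] for k in('t','eef_pos','ee_rot','force','width')})
F={}
for n in('scene','top'):
    f=arm.grab_frame(n);F[n]=f;cv2.imwrite(f'pics/{n}0.png',f['color']);print(n,f['vfov'],f['cx'],f['cy'],f['rvec'],f['tvec'])
pickle.dump(F,open('f0.pkl','wb'))
E
```

```text
{'t': 0.0, 'eef_pos': array([0.17720563, 0.65083632, 0.22566331]), 'ee_rot': array([ 3.14001441e+00, -1.38891437e-04, -2.65918363e-01]), 'force': array([-0.12443374,  0.41837436, -0.21009324]), 'width': 0.08735982857900904}
scene 48.37450297615939 326.8939889005139 200.39885785792438 [ 2.42150327 -0.52465564  0.19235521] [-0.55235268  0.29696464  1.23646211]
top 49.73195972515236 320.09898441096186 203.7267452690063 [ 2.12909656 -2.17662392  0.09794087] [0.05752461 0.62424949 1.45626341]
```

View pics/scene0.png

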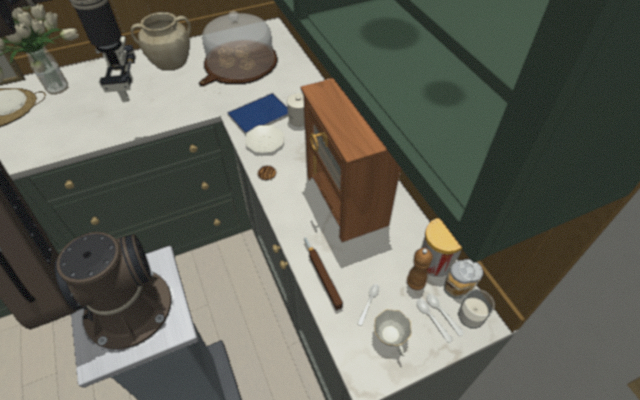

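View pics/top0.png

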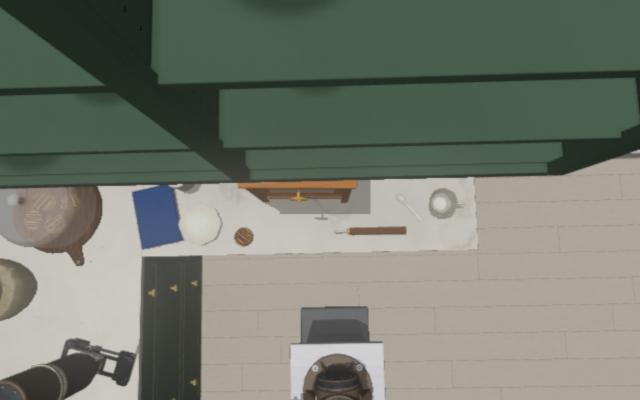

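The scene view shows the cupboard at about (350,160), the ring near (318,140) and the pole from (307,240) to (338,303). In the top view the ring is at (299,197) and the pole runs from (335,232) to (406,231). Next I'll enlarge both.

```bash
python3 - <<'E'
import pickle,cv2,numpy as np
F=pickle.load(open('f0.pkl','rb'))
a=cv2.resize(F['scene']['color'][75:315,265:415],None,fx=2.5,fy=2.5,interpolation=cv2.INTER_CUBIC) # 375x600
b=cv2.resize(F['top']['color'][170:250,230:415],None,fx=4.3,fy=4.3,interpolation=cv2.INTER_CUBIC)
cv2.imwrite('pics/a.png',a);cv2.imwrite('pics/b.png',b);print(a.shape,b.shape)
E
```

```text
(600, 375, 3) (344, 796, 3)
```

View pics/a.png

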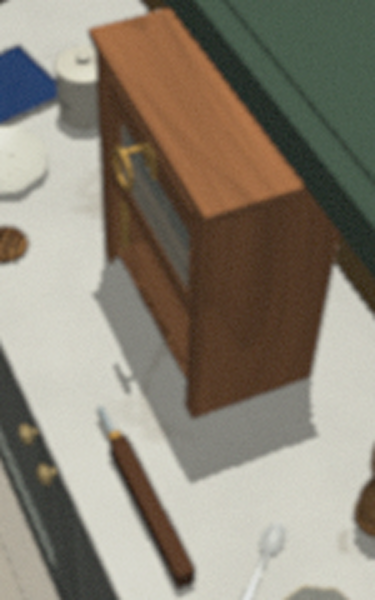

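View pics/b.png

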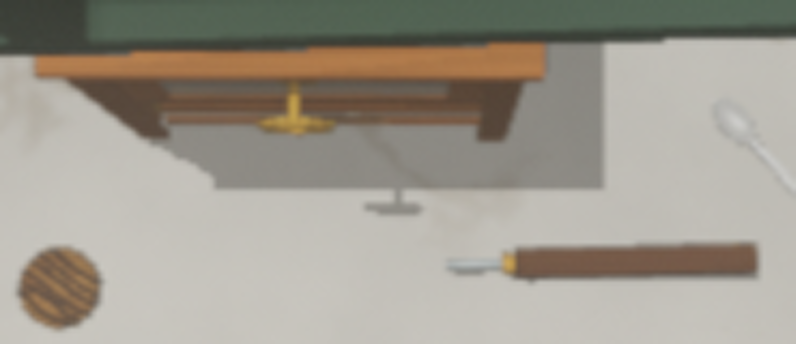

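The scene crop shows the cupboard's front top corners at (90,32) and (205,218), its foot at (192,415) and the ring centre at about (124,167). In the top crop the front top edge runs from (36,76) to (545,78). The ring is at (297,125), the handle spans x 515 to 757 at y about 262, and the hook tip is at (447,265).

```bash
cat > h.py <<'E'
import numpy as np,cv2
from scipy.optimize import least_squares
def cam(f):
    R=cv2.Rodrigues(np.array(f['rvec'],float))[0];fl=200/np.tan(np.radians(f['vfov'])/2)
    return R,np.array(f['tvec'],float).ravel(),np.array([[fl,0,f['cx']],[0,fl,f['cy']],[0,0,1]])
def ray(f,p):
    R,t,K=cam(f);d=R.T@np.linalg.inv(K)@[p[0],p[1],1];return -R.T@t,d/np.linalg.norm(d)
def onz(f,p,z):
    o,d=ray(f,p);return o+d*(z-o[2])/d[2]
def proj(f,X):
    R,t,K=cam(f);return cv2.projectPoints(np.array(X,float).reshape(-1,3),cv2.Rodrigues(R)[0],t,K,None)[0].reshape(-1,2)
def tri(obs):
    return least_squares(lambda X:np.concatenate([(proj(f,X)[0]-p) for f,p in obs]),[.6,0,.1])
E
python3 - <<'E'
from h import *
import pickle
np.set_printoptions(precision=4,suppress=True)
F=pickle.load(open('f0.pkl','rb'));S,T=F['scene'],F['top']
s=lambda u,v:((u+.5)/2.5-.5+265,(v+.5)/2.5-.5+75)
t=lambda u,v:((u+.5)/4.3-.5+230,(v+.5)/4.3-.5+170)
print('cams',ray(S,(0,0))[0],ray(T,(0,0))[0])
for n,p in dict(L=(36,76),R=(545,78)).items(): print('top',n,onz(T,t(*p),.374))
for n,p in dict(L=(90,32),R=(205,218)).items(): print('scene',n,onz(S,s(*p),.374))
print('foot scene',onz(S,s(192,415),0),'foot top',onz(T,t(492,140),0))
r=tri([(S,s(124,167)),(T,t(297,125))]);print('ring',r.x,r.fun, onz(T,t(297,125),.310),onz(S,s(124,167),.310))
for n,p in dict(fu=(515,250),fl=(515,278),ru=(756,243),rl=(757,275),tip=(447,265),ferr=(503,262)).items(): print('pole top',n,onz(T,t(*p),.036 if n[0] in'fr' and n!='ferr' else .026))
for n,p in dict(rear_l=(176,582),rear_r=(191,572),front_l=(112,443),front_r=(124,436),tip=(100,408)).items(): print('pole sc',n,onz(S,s(*p),.036 if n!='tip' else .026))
E
```

```text
cams [ 0.2713 -0.7173  1.155 ] [0.4571 0.013  1.5181]
top L [0.6367 0.2569 0.374 ]
top R [ 0.6277 -0.0612  0.374 ]
scene L [0.637  0.2476 0.374 ]
scene R [ 0.6281 -0.0638  0.374 ]
foot scene [ 0.6363 -0.0454  0.    ] foot top [ 0.633  -0.0403  0.    ]
ring [0.6114 0.0982 0.306 ] [-0.3294  0.0536  0.0936 -0.334 ] [0.61   0.0982 0.31  ] [0.6107 0.0942 0.31  ]
pole top fu [ 0.5401 -0.055   0.036 ]
pole top fl [ 0.5178 -0.0544  0.036 ]
pole top ru [ 0.5414 -0.2466  0.036 ]
pole top rl [ 0.516  -0.2463  0.036 ]
pole top tip [ 0.5298 -0.0006  0.026 ]
pole top ferr [ 0.5312 -0.0456  0.026 ]
pole sc rear_l [ 0.5158 -0.2531  0.036 ]
pole sc rear_r [ 0.5356 -0.2492  0.036 ]
pole sc front_l [ 0.522 -0.063  0.036]
pole sc front_r [ 0.5388 -0.0599  0.036 ]
pole sc tip [ 0.5306 -0.0053  0.026 ]
```

Call:
step_arm([
  [0.01, -0.015, 0, -0.04, 0.06],
  [0.03, -0.05, 0, -0.1, 0.06],
  [0.055, -0.09, -0.005, -0.17, 0.06],
  [0.08, -0.13, -0.01, -0.24, 0.06],
  [0.105, -0.175, -0.015, -0.31, 0.06],
  [0.13, -0.22, -0.02, -0.38, 0.06],
  [0.155, -0.265, -0.025, -0.45, 0.06],
  [0.18, -0.31, -0.03, -0.53, 0.06],
  [0.2, -0.355, -0.035, -0.61, 0.06],
  [0.22, -0.4, -0.04, -0.69, 0.06],
  [0.24, -0.445, -0.045, -0.77, 0.06],
  [0.26, -0.49, -0.05, -0.85, 0.06],
  [0.28, -0.535, -0.055, -0.93, 0.06],
  [0.3, -0.58, -0.06, -1.0, 0.06],
  [0.315, -0.625, -0.065, -1.07, 0.06],
  [0.33, -0.67, -0.075, -1.14, 0.06],
  [0.34, -0.715, -0.085, -1.2, 0.06],
  [0.347, -0.75, -0.1, -1.25, 0.06],
  [0.352, -0.775, -0.11, -1.29, 0.06],
  [0.352, -0.789, -0.12, -1.305, 0.06],
])

```text
t: 2.1
eef_pos: [0.5288, -0.1401, 0.1057]
ee_rot: [3.141, -0.0, -1.575]
force: [0.4, 0.6, 0.4]
width: 0.0598
gripper_force: 0.0
```

Call:
step_arm([
  [0, 0.002, -0.03, 0, 0.06],
  [0, 0.002, -0.06, 0, 0.06],
  [0, 0.002, -0.085, 0, 0.06],
  [0, 0.002, -0.1, 0, 0.06],
  [0, 0.002, -0.1, 0, 0.06],
  [0, 0.002, -0.1, 0, 0.015],
  [0, 0.002, -0.1, 0, 0.015],
  [0, 0.002, -0.1, 0, 0.015],
  [0, 0.002, -0.1, 0, 0.015],
  [0, 0.002, -0.1, 0, 0.015],
  [0, 0.002, -0.095, 0, 0.015],
  [0, 0.002, -0.092, 0, 0.015],
], newtons=25)

```text
t: 3.3
eef_pos: [0.5293, -0.1357, 0.015]
ee_rot: [3.142, 0.0, -1.571]
force: [0.6, 0.3, -1.1]
width: 0.0235
gripper_force: 25.0
```

Call:
step_arm([
  [-0.015, 0, 0, 0, 0.015],
  [-0.03, 0, 0, 0, 0.015],
  [-0.03, 0, 0, 0, 0.015],
  [-0.03, 0, -0.005, 0, 0.015],
  [-0.03, 0, -0.008, 0, 0.015],
  [-0.03, 0, -0.008, 0, 0.015],
  [-0.03, 0, -0.008, 0, 0.05],
  [-0.03, 0, -0.008, 0, 0.05],
  [-0.03, 0, -0.008, 0, 0.05],
  [-0.03, 0.02, -0.009, 0, 0.05],
  [-0.03, 0.045, -0.011, 0, 0.05],
  [-0.03, 0.063, -0.011, 0, 0.05],
  [-0.03, 0.063, -0.011, 0, 0.05],
])

```text
t: 4.6
eef_pos: [0.4997, -0.0712, 0.0035]
ee_rot: [-3.141, 0.0, -1.569]
force: [-0.0, 0.3, 0.1]
width: 0.0501
gripper_force: 0.0
```

```bash
python3 - <<'E'
from station import arm
import cv2,pickle
s=arm.get_state();print(s['eef_pos'],s['force'])
F={n:arm.grab_frame(n) for n in('scene','top')};pickle.dump(F,open('f1.pkl','wb'))
a=cv2.resize(F['scene']['color'][200:320,270:370],None,fx=4,fy=4,interpolation=cv2.INTER_CUBIC)
b=cv2.resize(F['top']['color'][190:270,325:415],None,fx=4,fy=4,interpolation=cv2.INTER_CUBIC)
b=cv2.copyMakeBorder(b,0,160,0,0,0);cv2.imwrite('pics/c.png',cv2.hconcat([a,b]))
E
```

```text
[ 0.49965043 -0.07124678  0.00346698] [-0.0319038   0.33254694  0.12481511]
```

View pics/c.png

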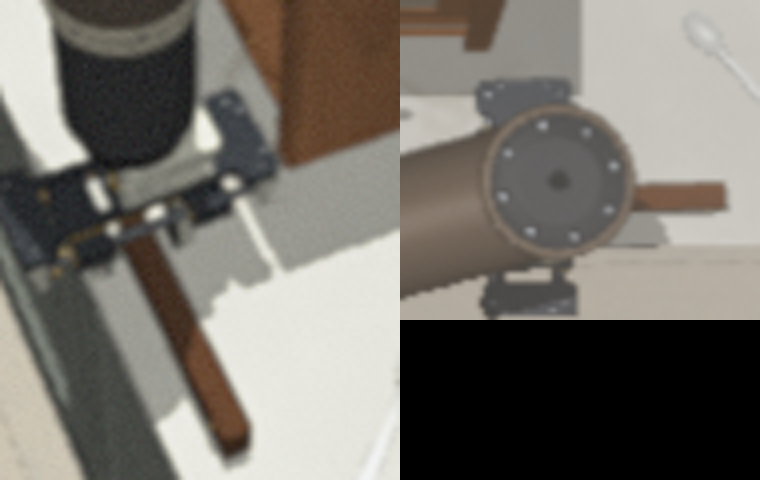

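The grasp looks well placed on the handle, and the wide gripper body is clear of the cupboard. I'll close at 60 N, lift, then turn.

Call:
step_arm([
  [0, 0, 0, 0, 0.015],
  [0, 0, 0, 0, 0.015],
  [0, 0, 0, 0, 0.015],
  [0, 0, 0, 0, 0.015],
  [0, 0, 0.01, 0, 0.015],
  [0, 0, 0.035, 0, 0.015],
  [-0.005, 0, 0.07, 0, 0.015],
  [-0.01, 0, 0.11, 0, 0.015],
  [-0.015, 0, 0.15, 0, 0.015],
  [-0.02, 0, 0.19, -0.05, 0.015],
  [-0.02, 0, 0.22, -0.15, 0.015],
  [-0.02, 0, 0.25, -0.27, 0.015],
  [-0.02, 0, 0.27, -0.4, 0.015],
  [-0.02, 0, 0.28, -0.53, 0.015],
  [-0.02, 0, 0.29, -0.66, 0.015],
  [-0.02, 0, 0.29, -0.79, 0.015],
  [-0.02, 0, 0.29, -0.92, 0.015],
  [-0.02, 0, 0.29, -1.05, 0.015],
  [-0.02, 0, 0.29, -1.18, 0.015],
  [-0.02, 0, 0.29, -1.3, 0.015],
], newtons=60)

```text
t: 6.7
eef_pos: [0.4787, -0.0729, 0.2942]
ee_rot: [3.141, 0.0, -2.876]
force: [0.0, -0.2, -1.5]
width: 0.0235
gripper_force: 60.0
```

Call:
step_arm([
  [0, 0.01, 0, -0.1, 0.015],
  [0, 0.03, 0, -0.2, 0.015],
  [0, 0.06, 0, -0.27, 0.015],
  [0, 0.09, 0, -0.3, 0.015],
  [0, 0.12, 0, -0.3, 0.015],
  [0, 0.15, 0, -0.3, 0.015],
  [0.01, 0.167, 0, -0.3, 0.015],
  [0.02, 0.172, 0, -0.3, 0.015],
  [0.03, 0.172, 0, -0.3, 0.015],
  [0.03, 0.172, 0, -0.3, 0.015],
  [0.03, 0.172, 0, -0.3, 0.015],
])

```text
t: 7.8
eef_pos: [0.5095, 0.0982, 0.2932]
ee_rot: [-3.141, -0.001, 3.111]
force: [-1.0, -0.6, -0.9]
width: 0.0237
gripper_force: 60.0
```

```bash
python3 - <<'E'
from station import arm
import cv2,pickle
s=arm.get_state();print(s['t'],s['eef_pos'],s['ee_rot'],s['force'],s['q'])
F={n:arm.grab_frame(n) for n in('scene','top')};pickle.dump(F,open('f2.pkl','wb'))
a=cv2.resize(F['scene']['color'][90:210,240:340],None,fx=4,fy=4,interpolation=cv2.INTER_CUBIC)
b=cv2.resize(F['top']['color'][180:280,255:345],None,fx=4,fy=4,interpolation=cv2.INTER_CUBIC)
b=cv2.copyMakeBorder(b,0,80,0,0,0);cv2.imwrite('pics/d.png',cv2.hconcat([a,b]))
E
```

```text
7.8 [0.50945125 0.09821906 0.29320333] [-3.14099852e+00 -9.64156074e-04  3.11084192e+00] [-0.98328181 -0.60813106 -0.91077215] [ 5.69074970e-01  6.14440653e-02 -2.18313174e-01 -5.60085494e-05
 -1.29217032e+00 -2.17060631e+00]
```

View pics/d.png

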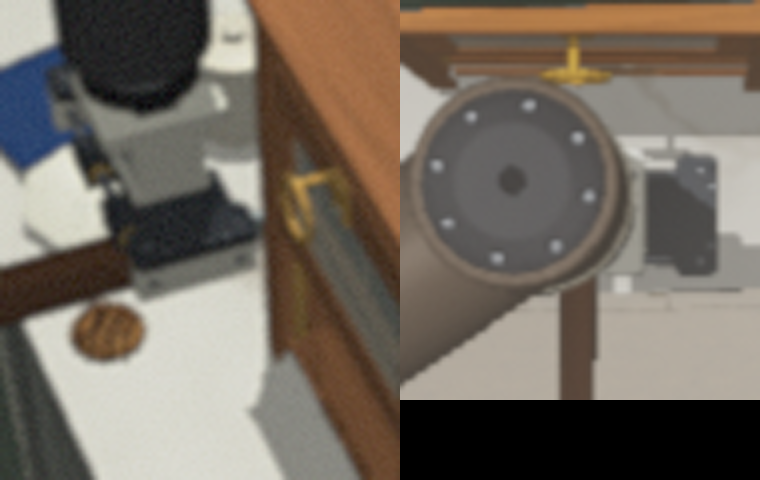

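The ring is at scene (314.1,141.6) and top (298.6,198.9). The hook itself is hidden by the gripper, so I'll check the handle's axis against the ring.

```bash
python3 - <<'E'
from h import *
import pickle
np.set_printoptions(precision=4,suppress=True)
F=pickle.load(open('f2.pkl','rb'));S,T=F['scene'],F['top']
r=tri([(S,(314.1,141.6)),(T,(298.6,198.9))]);print('ring',r.x,r.fun)
t=lambda u,v:((u-400+.5)/4-.5+255,(v+.5)/4-.5+180)
for v,a,b in((300,562,596),(350,561,596),(395,560,594)): print(onz(T,t(a,v),.335)[:2],onz(T,t(b,v),.335)[:2])
e=np.array([.5095,.0982,.2932]);d=np.array([np.cos(-.0307),np.sin(-.0307),0])
hook=e+.066*d+[0,0,.0225];print('hook',hook,'rear',e-.18*d)
for dx in(.0,.02,.04): print(dx,proj(S,hook+[dx,0,0]))
# ring model projections for checking in scene
th=np.linspace(0,2*np.pi,8,endpoint=False)
for c in([.611,.097,.310],r.x):
  P=np.array([[c[0]+.023*np.cos(a)*.028,c[1]+.023*np.cos(a),c[2]+.023*np.sin(a)] for a in th]);print((proj(S,P)-[240,90])*4);print((proj(T,P)[[0,4]]-[255,180])*4+[400,0])
E
```

```text
ring [0.6109 0.0985 0.3056] [-0.3412  0.0554  0.0969 -0.346 ]
[0.4533 0.1085] [0.4529 0.0853]
[0.4196 0.1097] [0.4191 0.0859]
[0.3894 0.1108] [0.389  0.0877]
hook [0.5755 0.0962 0.3157] rear [0.3296 0.1037 0.2932]
0.0 [[301.9379 143.2539]]
0.02 [[308.7889 141.1223]]
0.04 [[315.58   139.0093]]
[[283.4046 181.6943]
 [286.5568 170.3221]
 [295.3595 178.2491]
 [304.6353 201.2337]
 [308.713  225.337 ]
 [305.2329 236.0499]
 [296.4661 227.5748]
 [287.5183 205.2495]]
[[543.9572  73.1388]
 [609.0142  73.4177]]
[[282.5721 185.0774]
 [285.7019 173.7918]
 [294.4626 181.7326]
 [303.7019 204.6464]
 [307.7719 228.6385]
 [304.3169 239.2688]
 [295.5915 230.7851]
 [286.6775 208.5267]]
[[542.3915  74.0767]
 [607.2123  74.3555]]
```

Call:
step_arm([
  [0.006, 0.001, 0, 0, 0.015],
  [0.012, 0.001, 0, 0, 0.015],
  [0.018, 0.001, 0, 0, 0.015],
  [0.023, 0.001, 0, 0, 0.015],
  [0.028, 0.001, 0, 0, 0.015],
  [0.032, 0.001, 0, 0, 0.015],
  [0.036, 0.001, 0, 0, 0.015],
  [0.036, 0.001, 0, 0, 0.015],
])

```text
t: 8.7
eef_pos: [0.5457, 0.1003, 0.2934]
ee_rot: [-3.141, -0.0, 3.112]
force: [-0.6, -0.7, -1.9]
width: 0.0238
gripper_force: 60.0
```

Call:
step_arm([
  [0.004, 0, 0, 0, 0.015],
  [0.008, 0, 0, 0, 0.015],
  [0.012, 0, 0, 0, 0.015],
  [0.012, 0, 0, 0, 0.015],
  [0.012, 0, 0, 0, 0.015],
])

```text
t: 9.2
eef_pos: [0.5573, 0.1002, 0.2934]
ee_rot: [-3.141, -0.0, 3.112]
force: [0.9, 0.4, -0.3]
width: 0.0235
gripper_force: 60.0
```

```bash
python3 - <<'E'
from station import arm
import cv2,pickle
s=arm.get_state();print(s['t'],s['eef_pos'],s['force'],s['moment'])
F={n:arm.grab_frame(n) for n in('scene','top')};pickle.dump(F,open('f3.pkl','wb'))
a=cv2.resize(F['scene']['color'][105:180,270:345],None,fx=6,fy=6,interpolation=cv2.INTER_CUBIC)
cv2.imwrite('pics/e.png',a)
E
```

```text
9.2 [0.55733979 0.10024017 0.29341617] [ 0.87629937  0.44454576 -0.29879469] [ 0.01086496 -0.26257398 -0.02821331]
```

View pics/e.png

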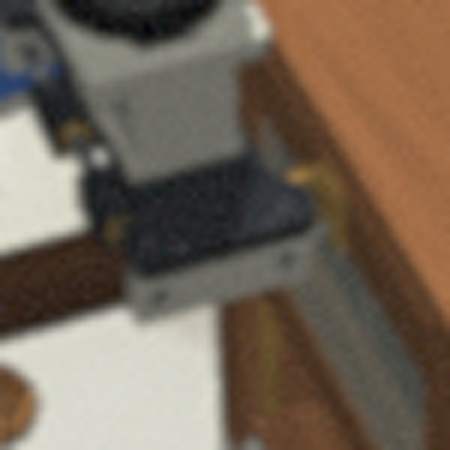

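Call:
step_arm([
  [0, 0, -0.005, 0, 0.015],
  [0, 0, -0.01, 0, 0.015],
  [0, 0, -0.014, 0, 0.015],
  [0, 0, -0.018, 0, 0.015],
  [0, 0, -0.02, 0, 0.015],
  [0, 0, -0.02, 0, 0.015],
])

```text
t: 9.9
eef_pos: [0.5572, 0.1002, 0.2731]
ee_rot: [-3.141, -0.001, 3.112]
force: [-0.3, 0.2, -0.4]
width: 0.0238
gripper_force: 60.0
```

Call:
step_arm([
  [0, 0, -0.002, 0, 0.015],
  [0, 0, -0.004, 0, 0.015],
  [0, 0, -0.006, 0, 0.015],
  [0, 0, -0.008, 0, 0.015],
  [0, 0, -0.01, 0, 0.015],
  [0, 0, -0.01, 0, 0.015],
])

```text
t: 10.5
eef_pos: [0.5574, 0.1002, 0.2636]
ee_rot: [-3.142, 0.0, 3.112]
force: [-0.7, -0.3, -0.4]
width: 0.0238
gripper_force: 60.0
```

```bash
python3 - <<'E'
from station import arm
s=arm.get_state();print(s['t'],s['eef_pos'],s['force'],s['moment'])
E
```

```text
10.5 [0.55738228 0.10024932 0.26364539] [-0.73578134 -0.26057426 -0.39083926] [ 0.01856087 -0.18120459 -0.03135787]
```

Call:
step_arm([
  [0, 0, -0.002, 0, 0.015],
  [0, 0, -0.004, 0, 0.015],
  [0, 0, -0.006, 0, 0.015],
  [0, 0, -0.006, 0, 0.015],
])

```text
t: 10.9
eef_pos: [0.5574, 0.1003, 0.2573]
ee_rot: [3.142, 0.0, 3.112]
force: [0.2, -0.4, 0.1]
width: 0.0238
gripper_force: 60.0
```

```bash
python3 - <<'E'
from station import arm
import cv2,pickle
s=arm.get_state();print(s['t'],s['eef_pos'],s['force'],s['moment'])
F={n:arm.grab_frame(n) for n in('scene','top')};pickle.dump(F,open('f4.pkl','wb'))
a=cv2.resize(F['scene']['color'][110:185,270:345],None,fx=5,fy=5,interpolation=cv2.INTER_CUBIC)
b=cv2.resize(F['top']['color'][180:255,265:340],None,fx=5,fy=5,interpolation=cv2.INTER_CUBIC)
cv2.imwrite('pics/f.png',cv2.hconcat([a,b]))
s=arm.get_state();print(s['t'],s['eef_pos'],s['force'],s['moment'])
E
```

```text
10.9 [0.5574112  0.10030359 0.25730406] [ 0.17726778 -0.36415874  0.07593529] [ 0.04572567 -0.4081178   0.00225493]
11.0 [0.55734524 0.10030708 0.25739804] [-0.23122551  1.14857825 -0.33798355] [ 0.04003492 -0.49501401 -0.00489448]
```

View pics/f.png

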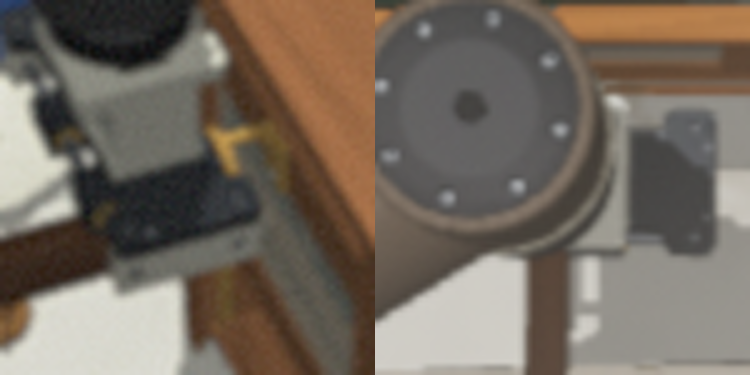

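Scene crop: the ring's top is at (228,133), barely moved, with the gripper below it. The moment change shows the hook bearing on the ring. I'll pull on.

Call:
step_arm([
  [0, 0, -0.001, 0, 0.015],
  [0, 0, -0.002, 0, 0.015],
  [0, 0, -0.003, 0, 0.015],
  [0, 0, -0.005, 0, 0.015],
  [0, 0, -0.007, 0, 0.015],
  [0, 0, -0.009, 0, 0.015],
  [0, 0, -0.012, 0, 0.015],
  [0, 0, -0.015, 0, 0.015],
])

```text
t: 11.8
eef_pos: [0.5574, 0.1003, 0.2423]
ee_rot: [3.142, 0.0, 3.112]
force: [0.7, -0.4, 1.5]
width: 0.0241
gripper_force: 60.0
```

```bash
cat >m.py <<'E'
from station import arm
import cv2,pickle,sys,numpy as np
np.set_printoptions(precision=3,suppress=True)
s=arm.get_state();print(s['t'],s['eef_pos'],s['force'],s['moment'])
E
cat >look.py <<'E'
from m import *
F={n:arm.grab_frame(n) for n in('scene','top')};pickle.dump(F,open('f5.pkl','wb'))
s=arm.get_state();print(s['t'],s['eef_pos'],s['force'],s['moment'])
import os
g0=pickle.load(open('f4.pkl','rb'))
# track yellow (brass) blob in scene
hsv=cv2.cvtColor(F['scene']['color'],cv2.COLOR_BGR2HSV);m=cv2.inRange(hsv,(15,110,110),(32,255,255))[110:200,290:345]
v,u=np.nonzero(m);print('brass',len(u),u.mean()+290 if len(u) else 0,v.min()+110 if len(v) else 0,v.mean()+110 if len(v) else 0)
E
python3 look.py
```

```text
11.8 [0.557 0.1   0.242] [ 0.657 -0.447  1.499] [ 0.017 -0.537 -0.031]
11.9 [0.557 0.1   0.242] [ 0.964  0.164 -0.174] [ 0.28  -0.6    0.028]
brass 48 315.8541666666667 139 142.14583333333334
```

```bash
python3 - <<'E'
import pickle,cv2,numpy as np
from h import *
for n in('f0','f2','f3','f4','f5'):
    f=pickle.load(open(n+'.pkl','rb'))['scene'];hsv=cv2.cvtColor(f['color'],cv2.COLOR_BGR2HSV);m=cv2.inRange(hsv,(15,110,110),(32,255,255))[110:200,290:345]
    v,u=np.nonzero(m);print(n,len(u),u.mean()+290,v.min()+110,v.mean()+110)
print(proj(f,[[.611,.097,.336],[.611,.097,.326],[.611,.097,.306]]))
f=pickle.load(open('f5.pkl','rb'))
a=cv2.resize(f['scene']['color'][110:185,270:345],None,fx=6,fy=6,interpolation=cv2.INTER_CUBIC)
cv2.imwrite('pics/g.png',a)
E
```

```text
f0 71 315.2957746478873 133 139.2112676056338
f2 84 315.2142857142857 133 139.52380952380952
f3 14 320.57142857142856 133 136.85714285714286
f4 52 315.5576923076923 135 138.21153846153845
f5 48 315.8541666666667 139 142.14583333333334
[[313.82126391 133.73216525]
 [313.88305477 136.48652789]
 [314.00424909 141.88883353]]
```

View pics/g.png

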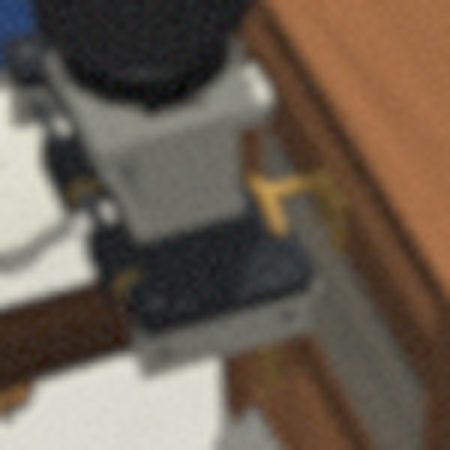

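The ring follows the tool: 3.9 px, or about 14.6 mm, for a 15 mm pull.

Call:
step_arm([
  [0, 0, -0.002, 0, 0.015],
  [0, 0, -0.005, 0, 0.015],
  [0, 0, -0.01, 0, 0.015],
  [0, 0, -0.015, 0, 0.015],
  [0, 0, -0.02, 0, 0.015],
  [0, 0, -0.025, 0, 0.015],
  [0, 0, -0.03, 0, 0.015],
  [0, 0, -0.035, 0, 0.015],
  [0, 0, -0.04, 0, 0.015],
  [0, 0, -0.045, 0, 0.015],
  [0, 0, -0.05, 0, 0.015],
  [0, 0, -0.055, 0, 0.015],
  [0, 0, -0.058, 0, 0.015],
  [0, 0, -0.06, 0, 0.015],
])

```text
t: 13.3
eef_pos: [0.5573, 0.1002, 0.1822]
ee_rot: [-3.141, -0.0, 3.112]
force: [-1.3, 1.0, 2.5]
width: 0.0237
gripper_force: 60.0
```

```bash
python3 look.py
```

```text
13.3 [0.557 0.1   0.182] [-1.303  0.98   2.526] [ 0.248 -0.163  0.023]
13.4 [0.557 0.1   0.182] [-0.252  0.54  -0.115] [ 0.242 -0.463  0.063]
brass 51 316.6666666666667 154 157.88235294117646
```

Call:
step_arm([
  [0, 0, -0.002, 0, 0.015],
  [0, 0, -0.004, 0, 0.015],
  [0, 0, -0.006, 0, 0.015],
  [0, 0, -0.008, 0, 0.015],
  [0, 0, -0.01, 0, 0.015],
  [0, 0, -0.012, 0, 0.015],
  [0, 0, -0.014, 0, 0.015],
  [0, 0, -0.016, 0, 0.015],
  [0, 0, -0.018, 0, 0.015],
  [0, 0, -0.02, 0, 0.015],
])

```text
t: 14.4
eef_pos: [0.5573, 0.1002, 0.1625]
ee_rot: [-3.142, 0.0, 3.112]
force: [-2.2, 0.6, 3.7]
width: 0.0238
gripper_force: 60.0
```

```bash
python3 look.py
```

```text
14.4 [0.557 0.1   0.162] [-2.171  0.627  3.714] [ 0.159  0.032 -0.022]
14.5 [0.557 0.1   0.162] [-0.392  1.07   0.439] [ 0.25  -0.284  0.063]
brass 52 316.8076923076923 159 162.51923076923077
```

Call:
step_arm([
  [0, 0, -0.002, 0, 0.015],
  [0, 0, -0.004, 0, 0.015],
  [0, 0, -0.006, 0, 0.015],
  [0, 0, -0.008, 0, 0.015],
  [0, 0, -0.01, 0, 0.015],
])

```text
t: 15.0
eef_pos: [0.5573, 0.1003, 0.1524]
ee_rot: [3.142, 0.0, 3.112]
force: [-1.7, 0.3, 3.1]
width: 0.0234
gripper_force: 60.0
```

```bash
python3 look.py
```

```text
15.0 [0.557 0.1   0.152] [-1.66   0.34   3.106] [ 0.198 -0.019 -0.006]
15.1 [0.557 0.1   0.152] [-0.498  1.534  0.849] [ 0.23  -0.402  0.032]
brass 55 316.8545454545455 144 164.56363636363636
```

Call:
step_arm([
  [0, 0, -0.002, 0, 0.015],
  [0, 0, -0.004, 0, 0.015],
  [0, 0, -0.006, 0, 0.015],
  [0, 0, -0.008, 0, 0.015],
])

```text
t: 15.5
eef_pos: [0.5574, 0.1003, 0.1445]
ee_rot: [3.142, 0.0, 3.112]
force: [-1.5, 1.1, 3.5]
width: 0.0238
gripper_force: 60.0
```

```bash
python3 look.py
```

```text
15.5 [0.557 0.1   0.144] [-1.47   1.097  3.522] [ 0.179 -0.018  0.026]
15.6 [0.557 0.1   0.144] [ 0.428  0.35  -0.633] [ 0.23  -0.46   0.099]
brass 55 317.5090909090909 151 166.54545454545456
```

Call:
step_arm([
  [0, 0, -0.0015, 0, 0.015],
  [0, 0, -0.003, 0, 0.015],
])

```text
t: 15.8
eef_pos: [0.5573, 0.1003, 0.1415]
ee_rot: [-3.142, 0.0, 3.112]
force: [-2.0, 0.7, 2.0]
width: 0.0236
gripper_force: 60.0
```

Call:
step_arm([
  [0, 0, -0.001, 0, 0.015],
  [0, 0, -0.002, 0, 0.015],
])

```text
t: 16.0
eef_pos: [0.5573, 0.1003, 0.1394]
ee_rot: [3.142, -0.0, 3.112]
force: [-1.2, 0.9, 1.4]
width: 0.0236
gripper_force: 60.0
```

Call:
step_arm([
  [0, 0, -0.001, 0, 0.015],
  [0, 0, -0.002, 0, 0.015],
])

```text
t: 16.2
eef_pos: [0.5574, 0.1003, 0.1378]
ee_rot: [-3.142, 0.0, 3.113]
force: [-3.4, 1.3, 8.0]
width: 0.0239
gripper_force: 60.0
```

```bash
python3 m.py
```

```text
16.2 [0.557 0.1   0.138] [-3.417  1.301  8.041] [ 0.253  0.593 -0.007]
```

Force rose to about 9.5 N net, after the dip where the catch let go, so the sash is on its stop. I'll hold briefly and then check.

Call:
step_arm([
  [0, 0, 0, 0, 0.015],
  [0, 0, 0, 0, 0.015],
])

```text
t: 16.4
eef_pos: [0.5574, 0.1003, 0.1379]
ee_rot: [3.142, 0.0, 3.113]
force: [-1.8, 0.2, 5.6]
width: 0.0237
gripper_force: 60.0
```

```bash
python3 look.py; python3 - <<'E'
from h import *
import pickle
f=pickle.load(open('f5.pkl','rb'))
a=cv2.resize(f['scene']['color'][110:210,270:370],None,fx=5,fy=5,interpolation=cv2.INTER_CUBIC)
cv2.imwrite('pics/h.png',a)
E
```

```text
16.4 [0.557 0.1   0.138] [-1.847  0.187  5.593] [0.117 0.241 0.014]
16.5 [0.557 0.1   0.138] [-3.178  0.656  5.428] [0.155 0.214 0.042]
brass 48 316.25 165 168.58333333333334
```

View pics/h.png

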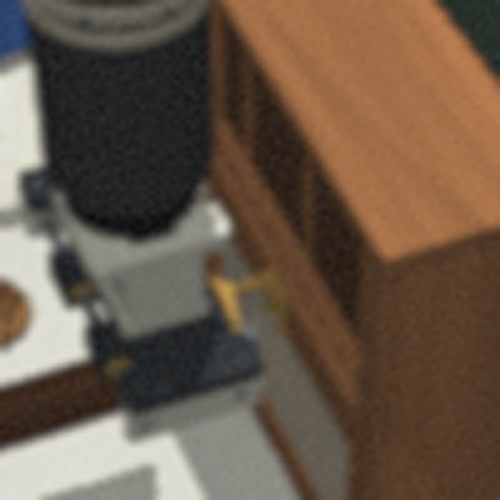

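```bash
python3 - <<'E'
from h import *
import pickle
G=lambda n:pickle.load(open(n+'.pkl','rb'))['scene']
def br(f):
    h=cv2.cvtColor(f['color'],cv2.COLOR_BGR2HSV);c=f['color'].astype(float);m=np.clip(np.minimum(c[...,1],c[...,2])-c[...,0]-40,0,None);return m[105:195,305:330].astype(np.float32)
for n in('f0','f4','f5'): print(n,np.round(br(G(n)).max(1)).astype(int).tolist())
f=G('f0')
for z in(.31,.303,.19,.186,.183,.18,.176): print(z,proj(f,[.611,.097,z+.026])[0])
E
```

```text
f0 [0, 0, 0, 0, 0, 0, 0, 0, 0, 0, 0, 0, 0, 0, 0, 0, 0, 2, 0, 0, 0, 1, 1, 0, 0, 0, 0, 0, 6, 21, 26, 26, 23, 16, 15, 9, 8, 4, 1, 4, 9, 18, 11, 7, 0, 0, 0, 0, 0, 0, 0, 0, 0, 0, 0, 0, 0, 0, 0, 0, 0, 0, 0, 0, 0, 0, 0, 0, 0, 0, 0, 0, 0, 0, 0, 0, 0, 0, 0, 0, 0, 0, 0, 0, 0, 0, 0, 0, 0, 0]
f4 [1, 1, 4, 1, 2, 1, 1, 0, 0, 0, 0, 0, 0, 0, 0, 0, 1, 0, 1, 0, 1, 0, 1, 0, 0, 0, 0, 0, 0, 0, 1, 19, 27, 28, 23, 21, 18, 13, 10, 2, 0, 0, 0, 0, 0, 0, 0, 0, 0, 0, 0, 0, 0, 0, 0, 0, 0, 0, 0, 0, 0, 0, 0, 0, 0, 0, 0, 0, 0, 0, 0, 0, 0, 0, 0, 0, 0, 0, 0, 0, 0, 0, 0, 0, 0, 0, 0, 0, 0, 0]
f5 [1, 1, 3, 2, 2, 2, 3, 2, 0, 0, 0, 1, 0, 1, 1, 2, 0, 1, 1, 1, 1, 1, 0, 0, 1, 0, 0, 0, 0, 0, 0, 0, 0, 0, 0, 0, 0, 0, 0, 0, 0, 0, 0, 0, 0, 0, 0, 0, 0, 0, 0, 0, 0, 0, 0, 0, 0, 0, 0, 0, 0, 15, 26, 30, 27, 24, 20, 15, 12, 2, 0, 0, 0, 0, 0, 0, 0, 0, 0, 0, 0, 0, 0, 0, 0, 0, 0, 0, 0, 0]
0.31 [313.82126391 133.73216525]
0.303 [313.86460233 135.66399978]
0.19 [314.51310866 164.57153815]
0.186 [314.53443381 165.52211883]
0.183 [314.55035982 166.23202962]
0.18 [314.56622801 166.93936349]
0.176 [314.58729622 167.87849096]
```

The ring is at about 183 mm, which is within the shut range, and 7 N net is held statically, so the sash is on its stop. Now I'll unhook.

Call:
step_arm([
  [0, 0, 0.002, 0, 0.015],
  [0, 0, 0.005, 0, 0.015],
  [0, 0, 0.009, 0, 0.015],
  [0, 0, 0.014, 0, 0.015],
  [0, 0, 0.019, 0, 0.015],
  [0, 0, 0.023, 0, 0.015],
  [0, 0, 0.026, 0, 0.015],
  [0, 0, 0.027, 0, 0.015],
  [0, 0, 0.027, 0, 0.015],
])

```text
t: 17.4
eef_pos: [0.5573, 0.1003, 0.1647]
ee_rot: [3.141, 0.0, 3.112]
force: [-0.9, 1.2, -1.2]
width: 0.0234
gripper_force: 60.0
```

```bash
python3 look.py
```

```text
17.4 [0.557 0.1   0.165] [-0.909  1.154 -1.154] [ 0.018 -0.193 -0.006]
17.5 [0.557 0.1   0.164] [ 0.636 -0.099 -0.957] [ 0.047 -0.269  0.008]
brass 16 318.75 165 166.625
```

Call:
step_arm([
  [-0.003, 0, 0, 0, 0.015],
  [-0.006, 0, 0, 0, 0.015],
  [-0.009, 0, 0, 0, 0.015],
  [-0.012, 0, 0, 0, 0.015],
])

```text
t: 17.9
eef_pos: [0.5449, 0.1002, 0.1645]
ee_rot: [-3.142, -0.0, 3.112]
force: [-0.5, 0.0, -1.6]
width: 0.0237
gripper_force: 60.0
```

```bash
python3 look.py
```

```text
17.9 [0.545 0.1   0.165] [-0.491  0.018 -1.627] [ 0.013 -0.242  0.029]
18.0 [0.545 0.1   0.165] [-0.43   0.123 -0.685] [ 0.062 -0.309 -0.004]
brass 44 315.90909090909093 165 168.02272727272728
```

Call:
step_arm([
  [-0.01, 0, 0, 0, 0.015],
  [-0.025, 0, 0, 0, 0.015],
  [-0.045, 0, 0, 0, 0.015],
  [-0.063, 0, 0, 0, 0.015],
  [-0.065, -0.02, 0, 0, 0.015],
  [-0.065, -0.05, 0, 0.1, 0.015],
  [-0.065, -0.08, 0, 0.2, 0.015],
  [-0.065, -0.11, 0, 0.33, 0.015],
  [-0.065, -0.14, 0, 0.46, 0.015],
  [-0.065, -0.16, 0, 0.59, 0.015],
  [-0.065, -0.17, 0, 0.72, 0.015],
  [-0.065, -0.173, 0, 0.85, 0.015],
  [-0.065, -0.173, 0, 0.98, 0.015],
  [-0.065, -0.173, 0, 1.11, 0.015],
  [-0.06, -0.173, 0, 1.24, 0.015],
  [-0.055, -0.173, 0, 1.37, 0.015],
  [-0.05, -0.173, 0, 1.48, 0.015],
  [-0.045, -0.173, -0.02, 1.56, 0.015],
  [-0.045, -0.173, -0.05, 1.6, 0.015],
  [-0.045, -0.173, -0.075, 1.6, 0.015],
])

```text
t: 20.0
eef_pos: [0.4997, -0.0725, 0.0887]
ee_rot: [-3.141, 0.0, -1.57]
force: [-0.9, 0.3, -1.8]
width: 0.0234
gripper_force: 60.0
```

```bash
python3 look.py;python3 - <<'E'
import cv2,pickle
F=pickle.load(open('f5.pkl','rb'))
a=cv2.resize(F['scene']['color'][130:320,260:400],None,fx=3,fy=3,interpolation=cv2.INTER_CUBIC)
b=cv2.resize(F['top']['color'][180:270,285:415],None,fx=2.8,fy=2.8,interpolation=cv2.INTER_CUBIC)
b=cv2.copyMakeBorder(b,0,a.shape[0]-b.shape[0],0,0,0);cv2.imwrite('pics/i.png',cv2.hconcat([a,b]))
E
```

```text
20.0 [ 0.5   -0.073  0.089] [-0.895  0.327 -1.847] [ 0.163 -0.025 -0.034]
20.1 [ 0.497 -0.073  0.087] [-1.128 -0.134 -0.272] [ 0.15   0.079 -0.025]
brass 16 324.6875 164 166.5
```

View pics/i.png

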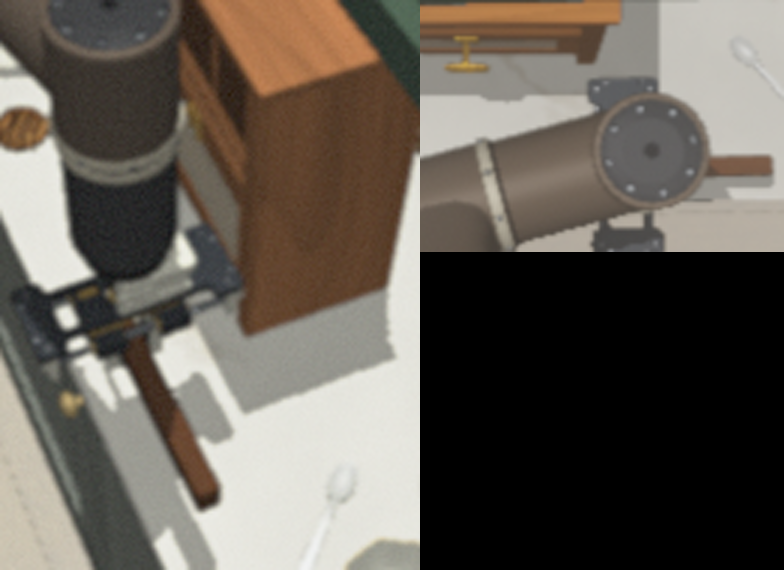

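The pole is held over the worktop at its laying spot. Its rear end is at scene px (328,294) and top px (410.7,239). I've now viewed 11 pictures, which is one over the limit, so I'll rely on numbers from here. Checking the pole's tilt:

```bash
python3 - <<'E'
from h import *
import pickle
F=pickle.load(open('f5.pkl','rb'))
r=tri([(F['scene'],(328,293.7)),(F['top'],(410.7,239))]);print(r.x,r.fun)
E
```

```text
[ 0.49590142 -0.24698638  0.12196542] [-0.2776154   0.04369594  0.0925879  -0.34268787]
```

There is no tilt: the rear top is at 0.122 and 0.1205 was expected. Lowering.

Call:
step_arm([
  [0, 0, -0.02, 0, 0.015],
  [0, 0, -0.045, 0, 0.015],
  [0, 0, -0.065, 0, 0.015],
  [0, 0, -0.077, 0, 0.015],
  [0, 0, -0.081, 0, 0.015],
  [0, 0, -0.083, 0, 0.015],
  [0, 0, -0.083, 0, 0.015],
])

```text
t: 20.8
eef_pos: [0.5009, -0.0726, 0.0073]
ee_rot: [-3.14, 0.0, -1.571]
force: [-0.3, -0.3, -1.2]
width: 0.0238
gripper_force: 60.0
```

Call:
step_arm([
  [0, 0, -0.001, 0, 0.015],
  [0, 0, -0.002, 0, 0.015],
  [0, 0, -0.003, 0, 0.015],
  [0, 0, -0.003, 0, 0.015],
], newtons=15)

```text
t: 21.2
eef_pos: [0.5004, -0.0727, 0.0037]
ee_rot: [-3.141, 0.0, -1.571]
force: [-0.1, 0.6, -0.4]
width: 0.0237
gripper_force: 15.0
```

Contact is light at the original height, so I'll release and rise.

Call:
step_arm([
  [0, 0, 0, 0, 0.03],
  [0, 0, 0, 0, 0.04],
  [0, 0, 0, 0, 0.05],
  [0, 0, 0, 0, 0.05],
  [0, 0, 0.01, 0, 0.05],
  [0, 0, 0.03, 0, 0.05],
  [0, 0, 0.06, 0, 0.05],
  [0, 0, 0.1, 0, 0.05],
  [0, 0, 0.14, 0, 0.05],
  [-0.02, -0.02, 0.18, 0, 0.05],
  [-0.04, -0.06, 0.2, 0, 0.05],
  [-0.05, -0.1, 0.2, 0, 0.05],
  [-0.05, -0.14, 0.2, 0, 0.05],
  [-0.05, -0.18, 0.2, 0, 0.05],
  [-0.05, -0.22, 0.2, 0, 0.05],
  [-0.05, -0.22, 0.2, 0, 0.05],
])

```text
t: 22.8
eef_pos: [0.4497, -0.2963, 0.204]
ee_rot: [3.141, -0.001, -1.574]
force: [-0.1, 0.7, -0.1]
width: 0.0502
gripper_force: 0.0
```

```bash
python3 look.py;python3 - <<'E'
from h import *
import pickle
F=pickle.load(open('f5.pkl','rb'));f0=pickle.load(open('f0.pkl','rb'))
c=F['scene']['color'].astype(float);m=np.clip(np.minimum(c[...,1],c[...,2])-c[...,0]-40,0,None)[155:195,305:330].max(1);print('brass rows',m.round().astype(int).tolist())
# dark-brown handle in both views, compare long axis/width with the start
for n,(y0,y1,x0,x1) in dict(top=(222,256,325,420),scene=(225,325,280,345)).items():
  for k,G in(('start',f0),('now',F)):
    p=G[n]['color'][y0:y1,x0:x1].astype(int);q=((p[...,2]-p[...,0]>25)&(p[...,2]<150)).astype(np.uint8)
    N,L,st,ce=cv2.connectedComponentsWithStats(q);i=1+st[1:,4].argmax();pts=np.argwhere(L==i)[:,::-1].astype(np.float32);print(n,k,st[i],ce[i]+[x0,y0],cv2.minAreaRect(pts)[1:])
E
```

```text
22.8 [ 0.45  -0.296  0.204] [-0.097  0.725 -0.113] [ 0.188 -0.008 -0.034]
22.9 [ 0.45  -0.293  0.204] [ 0.65  -0.453 -0.968] [ 0.166 -0.009  0.005]
brass 0 0 0 0
brass rows [0, 0, 0, 0, 0, 0, 0, 0, 0, 0, 0, 0, 0, 0, 0, 0, 0, 0, 0, 0, 0, 0, 0, 0, 0, 0, 0, 0, 0, 0, 0, 0, 0, 0, 0, 0, 0, 0, 0, 0]
top start [ 24   5  57   7 336] [377.39583333 230.16071429] ((6.0, 56.0), 90.0)
top now [ 34   1  55  29 670] [389.07761194 234.40447761] ((53.84451675415039, 22.45012664794922), 10.30484676361084)
scene start [ 28  23  34  60 469] [325.25159915 277.85501066] ((66.18760681152344, 8.049844741821289), 63.43495178222656)
scene now [42 74 10 13 96] [326.90625    304.60416667] ((12.611852645874023, 8.48874568939209), 75.96376037597656)
```

Call:
step_arm([
  [0, 0.03, 0.02, 0, 0.05],
  [-0.01, 0.07, 0.04, 0, 0.05],
  [-0.02, 0.11, 0.04, 0, 0.05],
  [-0.02, 0.15, 0.04, 0, 0.05],
  [-0.02, 0.19, 0.04, 0, 0.05],
  [-0.02, 0.23, 0.04, 0, 0.05],
  [-0.02, 0.27, 0.04, 0, 0.05],
  [-0.02, 0.31, 0.04, 0, 0.05],
  [-0.02, 0.35, 0.04, 0, 0.05],
  [-0.02, 0.39, 0.04, 0, 0.05],
  [-0.02, 0.43, 0.04, 0, 0.05],
  [-0.02, 0.47, 0.04, 0, 0.05],
  [-0.02, 0.51, 0.04, 0, 0.05],
  [-0.02, 0.55, 0.04, 0, 0.05],
  [-0.04, 0.59, 0.04, 0, 0.05],
  [-0.06, 0.63, 0.04, 0, 0.05],
  [-0.08, 0.67, 0.04, 0, 0.05],
  [-0.1, 0.7, 0.04, 0, 0.05],
  [-0.12, 0.73, 0.04, 0, 0.05],
  [-0.12, 0.73, 0.04, 0, 0.05],
])

```text
t: 24.9
eef_pos: [0.3271, 0.4405, 0.2438]
ee_rot: [3.142, 0.001, -1.566]
force: [-0.3, -0.5, -0.2]
width: 0.0497
gripper_force: 0.0
```

```bash
cat > chk.py <<'E'
from h import *
import pickle
F=pickle.load(open('f5.pkl','rb'));f0=pickle.load(open('f0.pkl','rb'))
c=F['scene']['color'].astype(float);m=np.clip(np.minimum(c[...,1],c[...,2])-c[...,0]-40,0,None)[155:195,305:330].max(1);print('brass rows',m.round().astype(int).tolist())
for n,(y0,y1,x0,x1) in dict(top=(222,256,325,420),scene=(225,325,280,345)).items():
  for k,G in(('start',f0),('now',F)):
    p=G[n]['color'][y0:y1,x0:x1].astype(int);q=((p[...,2]-p[...,0]>25)&(p[...,2]<150)).astype(np.uint8)
    N,L,st,ce=cv2.connectedComponentsWithStats(q);i=1+st[1:,4].argmax();pts=np.argwhere(L==i)[:,::-1].astype(np.float32);print(n,k,st[i],ce[i]+[x0,y0],cv2.minAreaRect(pts)[1:])
print('exp shift',proj(f0['top'],[[.529,-.153,.03],[.4995,-.151,.03]]).tolist(),proj(f0['scene'],[[.529,-.153,.03],[.4995,-.151,.03]]).tolist())
E
python3 look.py;python3 chk.py
```

```text
24.9 [0.327 0.44  0.244] [-0.286 -0.484 -0.182] [-0.024 -0.09   0.042]
25.0 [0.329 0.438 0.244] [-0.32   0.127  0.805] [ 0.061 -0.059 -0.003]
brass 54 315.44444444444446 165 170.07407407407408
brass rows [0, 0, 0, 0, 0, 0, 0, 0, 0, 0, 0, 11, 24, 25, 24, 18, 17, 14, 8, 0, 3, 2, 0, 0, 0, 0, 0, 0, 0, 0, 0, 0, 0, 0, 0, 0, 0, 0, 0, 0]
top start [ 24   5  57   7 336] [377.39583333 230.16071429] ((6.0, 56.0), 90.0)
top now [ 24  14  57   7 343] [377.44314869 239.04373178] ((6.0, 56.0), 90.0)
scene start [ 28  23  34  60 469] [325.25159915 277.85501066] ((66.18760681152344, 8.049844741821289), 63.43495178222656)
scene now [ 19  28  33  58 460] [315.61956522 281.91956522] ((64.39875793457031, 7.602630138397217), 63.43495178222656)
exp shift [[377.9404747160915, 230.44444564089946], [377.6645780794082, 239.06395630153716]] [[324.268903704, 276.77974510633976], [314.47668493422617, 280.0321107772885]]
```

The pole lies flat with the same outline as at the start, and the ring is still at its shut height. Handing in.

```bash
python3 -c "
from station import arm
print(arm.job_done())"
```

```text
the job is handed in; nothing more can be done
None
```

The job is handed in, with no verdict returned: by my measurements the sash is shut on its stop (ring at about 183 mm, peak pull about 9.5 N), and the pole is unhooked and lying flat on the worktop about 30 mm nearer the robot than at first; I viewed 11 pictures, one over the limit of 10.

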